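# Push the stray paperweight back into its place in the display row

## Robot

A 7-joint arm with a two-finger parallel gripper is mounted at the origin on the work surface. World frame = base frame: x ahead of the robot, y to its left, z up, the work surface at z = 0. Lengths are in m, angles in rad, forces in N, time in s.
With the tool pointing down it reaches from about 0.35 to 0.9 m from the base axis. Payload 7.2 kg.
Tool frame: the origin (TCP) lies between the finger pads; the fingertips stand 19 mm ahead of it and the grasp point (between the pads) is the TCP; z points along the fingers, x is the direction in which the jaws open and shut, and the axes are right-handed (so a half turn about z gives the same grasp; the last joint's range is limited). The gripper opens to 85 mm and grips with 20 to 120 N. Pads are 22 mm wide; open, the fingers measure 114 mm over their backs; the gripper's body (76 mm by 85 mm) begins 54 mm behind the grasp point. The pads swing forward as they close: fully open they stand 13 mm farther back than shut.
Start: joints at [1.152, 0.411, -0.013, 1.596, 0.006, 1.134, -0.082], TCP at [0.215, -0.587, 0.25] pointing down, gripper open.
Joint ranges: [-2.95, 2.95], [-0.29, 1.99], [-1.47, 1.44], [0.14, 2.54], [-1.03, 4.17], [0.13, 1.85], [-2.86, 2.86]. Speed limits (rad/s): [2.39, 2.39, 3.01, 3.01, 3.14, 3.14, 3.14].

## Interface

Orientations are given as a 3x3 rotation matrix whose columns are the frame's x, y, z axes.
In Python, from bench import r gives the robot as it stands.
- The arm moves only by the tool arm_command, never from a script. Its argument "targets" is a list of rows, each a list of 3 entries, a list of its own where there are three numbers: the shift along the tool's x, y, z in units of 30 mm (1.0 is 30 mm), then the turn, a rotation vector about the tool's x, y, z in units of 6 degrees (1.0 is 6 degrees), then the closure, from 0 (fully open) to 1 (shut). In form: [[[x, y, z], [wx, wy, wz], hand], ...]. A call has 1 to 10 rows; each row is the pose to reach, as a shift and turn from the pose measured when the call began, along the tool's axes at that moment; what a row does not reach only later rows make up. A row lasts 1/12 s, in which the tool goes at most 41.7 mm and 7.16 degrees, less where a joint would pass 70% of its speed; a pose out of reach is approached as far as the arm can. A call with a gripper value outside its range is refused whole. The fingers move at their own pace and stop on an object; "force" is the grip in N (left out, the last holds). Time passes only in rows, so rows that repeat a pose let the fingers close. It gives the time, the measured TCP pose, the force and the opening at its end, in the units of the state.
- r.read_state(): the state, without advancing time (a new reading comes with each control period).
- r.read_camera(name): name is "side" or "top" or "wrist"; returns a dict with "frame" (480x640x3 uint8, blue, green, red), "intrinsics" (3x3 intrinsics, pixels), "R" (3x3) and "t" (3): a world point X has camera coordinates R X + t. Camera axes: x right, y down, z forward; pixel columns grow to the right and rows downward; lengths in m; the calibration is good to about 2 mm. A picture is of the moment at which its call begins. There is no depth.
- r.close_job(): hands the job in, once; it reports no verdict.
The state is a dict: "clock": time; "joints": joint angles; "qd": joint speeds; "effort": joint torques, N m; "tool_pos": TCP position; "ee_rot": TCP orientation; "ft_force": force on the tool from outside, world axes, zero at the start; "wrist_torque": the same for the moment, N m; "gripper_width": opening from 0.0 (shut) to 1.0 (fully open).
Only numpy, scipy, OpenCV 4.12 (cv2) and the standard library are available. Lean on these libraries where they do the work, as an engineer would, in place of code of your own. Each camera call takes 0.05 s, during which the arm holds its last target.

## Task

The blue glass paperweight has been left standing out of the row, on the back half of the white display step. Push it along the step by its black base into the empty place in the row, so that it stands centred behind the blue ticket, square and flush against the clear front lip. Push gently, never lift it or touch the glass dome, leave all the other exhibits where they stand, and take the hand clear at the end.

Things in the scene. Friction and masses are not known exactly. Their poses are not given: they have to be found in the camera images.
- step: fixed white display step, 280 x 470 mm, top 30 mm above the table. Origin: centre of its underside. x points from the robot's side to the visitors' side, y along its length, z up. At the visitors' side a clear lip, 18 mm above the top, 5 mm thick, inner face at x = +125 mm. The row stands along that face, about 98 mm between centres, about 22 mm free between bases
- blue_weight: the paperweight to push: black square base 76 x 76 x 24 mm, felt underneath, blue glass dome on top (58 mm high in all, 0.3 to 0.6 kg). Origin: centre of its underside; x, y square to the base's faces; its front (+x, brass plate) faces the lip within 25 degrees at the start. Stands behind the row, anywhere along the step. Pushed on the base it slides without tipping, at 3 to 11 N
- blue_glass: the blue glass dome, 60 mm across, 34 mm high, fixed centrally on blue_weight's black base (8 mm inside its faces); fingers and hand must not touch it. Origin: centre of its underside, on top of the base
- blue_ticket: small sloping white ticket with a blue swatch, 50 mm wide, clipped outside the lip, fixed. Its origin is not on the card but on the step's top in the empty place, where the centre of the blue base's underside belongs (1 mm short of touching the lip). Axes as the step's
- green_weight: paperweight like the blue one but with a green dome, standing in the row; origin: centre of the base's underside; stays where it is
- amber_weight: paperweight like the blue one but with an amber dome, standing in the row; origin: centre of the base's underside; stays where it is
- rose_weight: paperweight like the blue one but with a red dome, standing in the row; origin: centre of the base's underside; stays where it is
- vase: dark green glass vase, 88 mm wide, 172 mm high, standing on the table to the robot's left of the step; origin: centre of its underside; stays where it is
- bottle: clear plastic drinks bottle, 62 mm wide, 190 mm high, white cap, on the table left of the step; origin: centre of its underside; stays where it is
- award: clear upright award plate on a black foot, 50 x 100 mm, 152 mm high, on the table right of the step; origin: centre of its underside; stays where it is
- plaque: flat grey picture plaque, 110 x 150 x 8 mm, lying on the table right of the step; origin: centre of its underside; stays where it is
- preforms: wooden sample block 50 x 130 x 30 mm with three clear moulded bottle blanks standing in it, 105 mm high, on the table to the robot's left; origin: centre of its underside; stays where it is

How it is judged:
By the outcome, as a careful person would: the job done as asked, in the order asked, and still so for the second after the job is handed in, with the robot touching nothing.
It also fails if it takes over 61 s, if anything falls off the work surface, if the arm or the gripper's body presses on something with over 40 N, if the wrist force passes 120 N, or if a joint passes its speed limit or range.

## Working session

There is one attempt and no reset: what is moved stays moved. The work goes in short steps, Python scripts to look and compute and a tool call to move; the robot and the scene stay as the last step left them, time stands still between calls to the robot, and variables do not carry over. Pictures are saved under pics/ and viewed, and the job is handed in when it is done.

Besides the shell and the picture viewer there is one more tool, called after "Emit:" as a command line: name --argument value ..., lists and objects as JSON in quotes. arm_command: Moves the arm, as the interface text tells. Its arguments: {"type":"object","properties":{"targets":{"type":"array","items":{"type":"array"}},"force":{"type":"number"}},"required":["targets"]}

```bash
mkdir -p pics; ls
python3 - <<'E'
from bench import r
import cv2,json,numpy as np
s=r.read_state()
print(s['clock'],s['tool_pos'],s['ee_rot'],s['gripper_width'],s['ft_force'])
for n in ['side','top']:
    c=r.read_camera(n); cv2.imwrite(f'pics/{n}0.png',c['frame'])
    print(n,c['intrinsics'],c['R'],c['t'])
    np.savez(f'{n}0.npz',**c)
E
```

```text
pics
0.0 [ 0.21458406 -0.58651601  0.24945652] [[ 3.43722636e-01 -9.39070970e-01 -6.80043448e-04]
 [-9.39069876e-01 -3.43723279e-01  1.44057134e-03]
 [-1.58654549e-03  1.43451337e-04 -9.99998731e-01]] 1.0008100491684064 [ 0.3115811   1.12193769 -0.26757341]
side [[565.62928622   0.         317.18673437]
 [  0.         565.62928622 234.12436686]
 [  0.           0.           1.        ]] [[-0.93770457 -0.34677128  0.02144345]
 [-0.21009993  0.51681141 -0.82991806]
 [ 0.27670952 -0.78272323 -0.55747304]] [0.5095536  0.16445574 1.42304936]
top [[555.24217005   0.         317.93944485]
 [  0.         555.24217005 237.15508141]
 [  0.           0.           1.        ]] [[ 8.87792425e-04 -9.99963719e-01  8.47190864e-03]
 [-9.84693303e-01 -2.35077410e-03 -1.74280155e-01]
 [ 1.74293748e-01 -8.18750710e-03 -9.84659664e-01]] [-0.02982501  0.54686251  1.21881793]
```

View pics/top0.png

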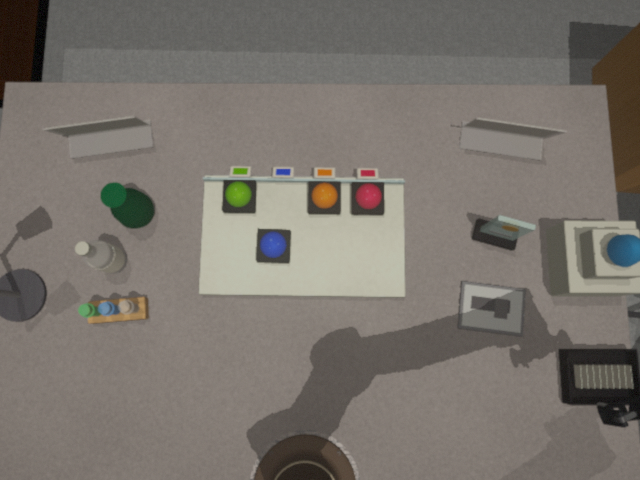

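View pics/side0.png

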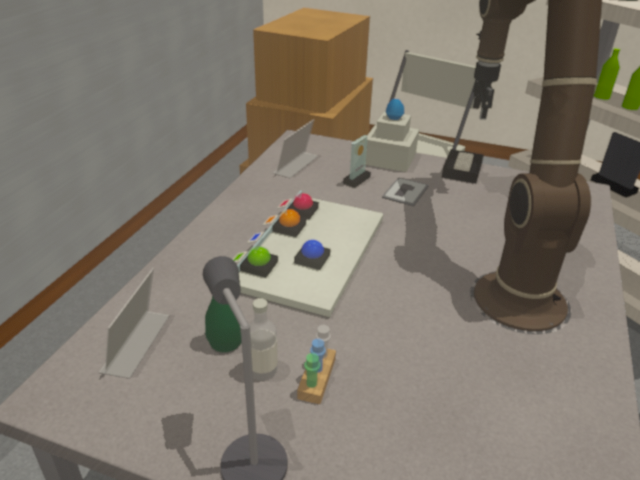

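Run:
```python
import cv2
f=cv2.imread('pics/top0.png')
cv2.imwrite('pics/c1.png',cv2.resize(f[165:275,225:355],None,fx=6,fy=6,interpolation=cv2.INTER_CUBIC)[:600,:])
cv2.imwrite('pics/c2.png',cv2.resize(f[160:310,190:415],None,fx=3.5,fy=3.5,interpolation=cv2.INTER_CUBIC))
```

```text
(no output)
```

View pics/c1.png

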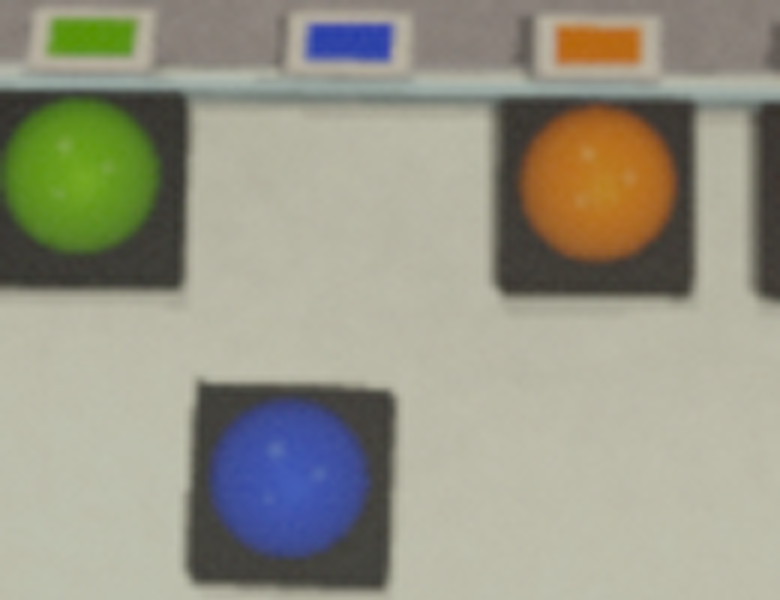

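View pics/c2.png

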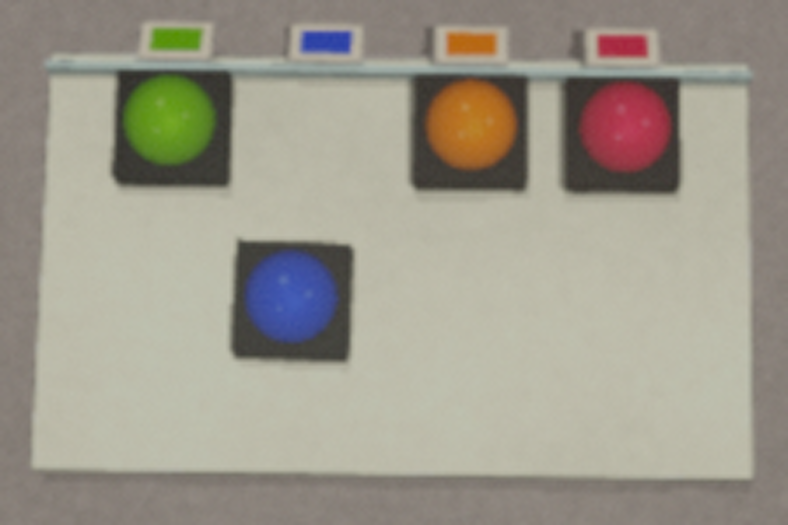

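```bash
cat > h.py <<'E'
import numpy as np,cv2
def unproj(c,uv,z):
    K,R,t=c['intrinsics'],c['R'],c['t']; C=-R.T@t
    d=R.T@np.linalg.inv(K)@np.array([uv[0],uv[1],1.]); return C+d*(z-C[2])/d[2]
def proj(c,X):
    p=c['intrinsics']@(c['R']@np.asarray(X)+c['t']); return p[:2]/p[2]
E
python3 - <<'E'
from h import *
c=np.load('top0.npz'); print('C',-c['R'].T@c['t'])
f1=lambda p:(225+(p[0]+.5)/6-.5,165+(p[1]+.5)/6-.5)
f2=lambda p:(190+(p[0]+.5)/3.5-.5,160+(p[1]+.5)/3.5-.5)
P=lambda n,p,z,f=f1:print(n,(unproj(c,f(p),z)*1000).round(1))
P('blue FL',(200,383),.054);P('blue FR',(395,392),.054);P('RR',(387,588),.03);P('RL',(190,580),.03)
P('green RR',(183,287),.03);P('green FR',(187,97),.054);P('amber RL',(500,294),.03);P('amber RR',(692,296),.03);P('amber FL',(498,103),.054);P('amber FR',(695,103),.054)
P('lip L top',(45,60),.048,f2);P('lip R',(750,70),.048,f2)
P('lip L b',(45,70),.048,f2);P('lip R b',(750,79),.048,f2)
P('step RL',(32,468),.03,f2);P('step RR',(752,478),.03,f2);
P('step RLb',(32,468),.0,f2)
P('green RL',(114,183),.03,f2);P('gr RR',(229,186),.03,f2);P('rose RL',(563,190),.03,f2);P('rose RR',(678,192),.03,f2);P('bl RL',(233,356),.03,f2);P('bl RR',(349,360),.03,f2)
# dome centres
P('bl dome',(290,478),.066);P('am dome',(598,184),.066);P('gr dome',(80,176),.066);P('rose dome',(626,127),.066,f2);
P('ticket blue',(350,43),.045);P('ticket gr',(92,38),.045);P('ticket am',(598,45),.045)
E
```

```text
C [ 0.32608598 -0.01855929  1.29568081]
blue FL [565.7 107.7  54. ]
blue FR [562.5  33.8  54. ]
RR [490.7  37.1  30. ]
RL [493.6 112.5  30. ]
green RR [608.3 117.5  30. ]
green FR [677.9 114.9  54. ]
amber RL [605.9  -5.7  30. ]
amber RR [605.3 -80.3  30. ]
amber FL [675.9  -4.8  54. ]
amber FR [676.1 -80.8  54. ]
lip L top [688.7 239.3  48. ]
lip R [ 683.4 -229.    48. ]
lip L b [681.8 239.1  48. ]
lip R b [ 677.2 -228.8   48. ]
step RL [419.9 241.3  30. ]
step RR [ 414.1 -226.2   30. ]
step RLb [422.1 247.5   0. ]
green RL [609.3 194.   30. ]
gr RR [607.5 117.5  30. ]
rose RL [ 605.3 -105.    30. ]
rose RR [ 604.2 -181.7   30. ]
bl RL [493.4 112.5  30. ]
bl RR [490.9  36.5  30. ]
bl dome [527.4  72.2  66. ]
am dome [640.8 -43.1  66. ]
gr dome [643.3 153.6  66. ]
rose dome [ 639.5 -144.    66. ]
ticket blue [702.4  53.   45. ]
ticket gr [704.  153.3  45. ]
ticket am [701.9 -43.6  45. ]
```

```bash
cat >> h.py <<'E'
from scipy.spatial.transform import Rotation as Ro
def plan(pos,yaw_deg):
    "units to reach world TCP pos, tool pointing down, tool x at yaw_deg"
    from bench import r
    s=r.read_state(); R=s['ee_rot']; p=s['tool_pos']
    a=np.radians(yaw_deg); x=np.array([np.cos(a),np.sin(a),0]); z=np.array([0,0,-1.]); G=np.c_[x,np.cross(z,x),z]
    print('t',s['clock'],'pos',(p*1000).round(1),'yaw',np.degrees(np.arctan2(R[1,0],R[0,0])).round(2),'F',s['ft_force'].round(1),'w',round(s['gripper_width'],3))
    print('shift',(R.T@(np.array(pos)-p)/.03).round(3),'turn',(np.degrees(Ro.from_matrix(R.T@G).as_rotvec())/6).round(3))
E
python3 -c "
from h import *
plan([.527,.16,.25],-.7)"
```

```text
t 0.1 pos [ 214.6 -586.6  249.5] yaw -69.9 F [-0.2 -0.2 -0.5] w 0.999
shift [-1.9790e+01 -1.8332e+01  1.0000e-02] turn [-7.0000e-03  1.3000e-02 -1.1533e+01]
```

Emit:
arm_command --targets '[[[-19.8,-18.33,0],[0,0,-11.53],0.5],[[-19.8,-18.33,0],[0,0,-11.53],0.5],[[-19.8,-18.33,0],[0,0,-11.53],0.5],[[-19.8,-18.33,0],[0,0,-11.53],0.5],[[-19.8,-18.33,0],[0,0,-11.53],0.5],[[-19.8,-18.33,0],[0,0,-11.53],0.5],[[-19.8,-18.33,0],[0,0,-11.53],0.5],[[-19.8,-18.33,0],[0,0,-11.53],0.5],[[-19.8,-18.33,0],[0,0,-11.53],0.5],[[-19.8,-18.33,0],[0,0,-11.53],0.5]]'

```text
clock: 0.93
tool_pos: [0.3754, -0.2005, 0.2503]
ee_rot: [[1.0, -0.006, -0.001], [-0.006, -1.0, 0.001], [-0.001, -0.001, -1.0]]
ft_force: [0.1, 0.2, 1.0]
gripper_width: 0.499
```

```bash
python3 -c "
from h import *
plan([.527,.16,.25],-.7)"
```

```text
t 0.9333 pos [ 375.4 -200.5  250.3] yaw -0.35 F [0.1 0.2 1. ] w 0.499
shift [  4.98  -12.048   0.018] turn [-0.009  0.007  0.059]
```

Emit:
arm_command --targets '[[[4.98,-12.05,0],[0,0,0.06],0.5],[[4.98,-12.05,0],[0,0,0.06],0.5],[[4.98,-12.05,0],[0,0,0.06],0.5],[[4.98,-12.05,0],[0,0,0.06],0.5],[[4.98,-12.05,0],[0,0,0.06],0.5],[[4.98,-12.05,0],[0,0,0.06],0.5],[[4.98,-12.05,0],[0,0,0.06],0.5],[[4.98,-12.05,0],[0,0,0.06],0.5],[[4.98,-12.05,0],[0,0,0.06],0.5],[[4.98,-12.05,2],[0,0,0.06],0.5]]'

```text
clock: 1.77
tool_pos: [0.5292, 0.1633, 0.2164]
ee_rot: [[1.0, -0.007, 0.011], [-0.007, -1.0, 0.008], [0.011, -0.008, -1.0]]
ft_force: [1.9, 0.8, 0.8]
gripper_width: 0.504
```

```bash
python3 -c "
from h import *
from bench import r
plan([.527,.16,.10],-.7)
c=r.read_camera('wrist');np.savez('w1.npz',**c);cv2.imwrite('pics/w1.png',c['frame']);print(-c['R'].T@c['t'])
c=r.read_camera('side');cv2.imwrite('pics/s1.png',cv2.resize(c['frame'][150:350,180:440],None,fx=3,fy=3))
"
```

```text
t 1.7667 pos [529.2 163.3 216.4] yaw -0.43 F [1.9 0.8 0.8] w 0.504
shift [-0.116  0.144  3.879] turn [-0.081 -0.106  0.046]
[0.5284992  0.24098665 0.34048507]
```

View pics/w1.png

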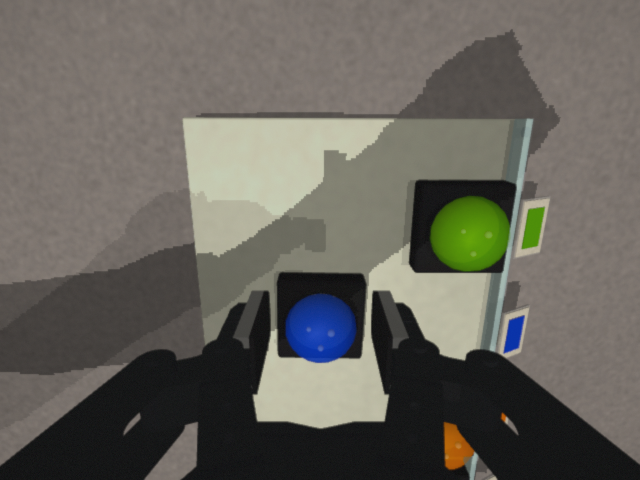

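View pics/s1.png

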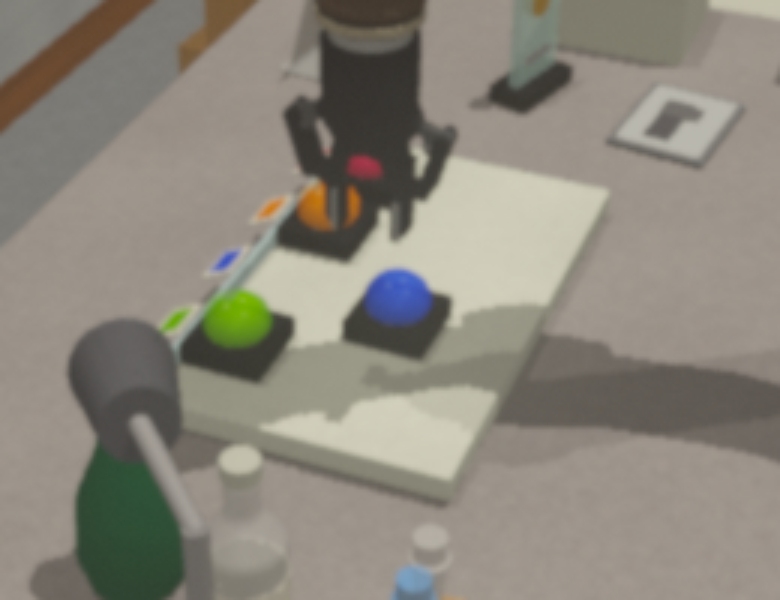

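Emit:
arm_command --targets '[[[-0.12,0.14,1.3],[-0.08,-0.1,0.05],0.5],[[-0.12,0.14,2.6],[-0.08,-0.1,0.05],0.5],[[-0.12,0.14,3.9],[-0.08,-0.1,0.05],0.5],[[-0.12,0.14,4.7],[-0.08,-0.1,0.05],0.5],[[-0.12,0.14,5.2],[-0.08,-0.1,0.05],0.5],[[-0.12,0.14,5.4],[-0.08,-0.1,0.05],0.5],[[-0.12,0.14,5.44],[-0.08,-0.1,0.05],0.5],[[-0.12,0.14,5.44],[-0.08,-0.1,0.05],0.5]]'

```text
clock: 2.53
tool_pos: [0.5167, 0.1515, 0.0472]
ee_rot: [[1.0, -0.014, -0.019], [-0.014, -1.0, -0.012], [-0.018, 0.012, -1.0]]
ft_force: [-20.6, -8.4, 49.5]
gripper_width: 0.502
```

```bash
python3 -c "
from h import *
from bench import r
plan([.527,.105,.053],-.7)
c=r.read_camera('wrist');np.savez('w2.npz',**c);cv2.imwrite('pics/w2.png',c['frame'])
c=r.read_camera('side');cv2.imwrite('pics/s2.png',cv2.resize(c['frame'][200:320,210:370],None,fx=5,fy=5))
"
```

```text
t 2.5333 pos [516.7 151.5  47.2] yaw -0.81 F [-20.6  -8.4  49.5] w 0.502
shift [ 0.361  1.548 -0.182] turn [ 0.118  0.177 -0.017]
```

View pics/w2.png

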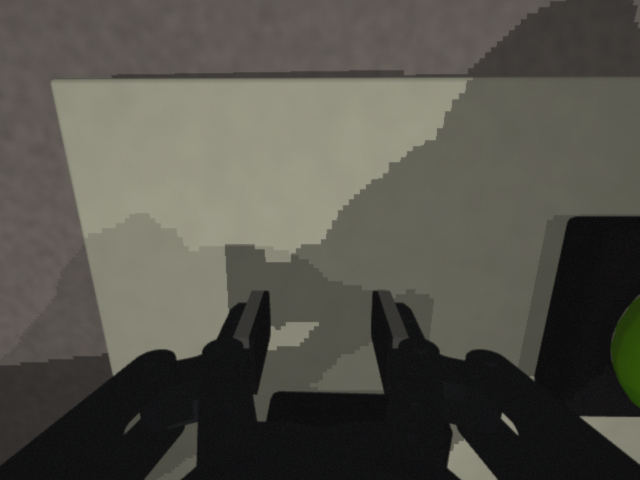

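View pics/s2.png

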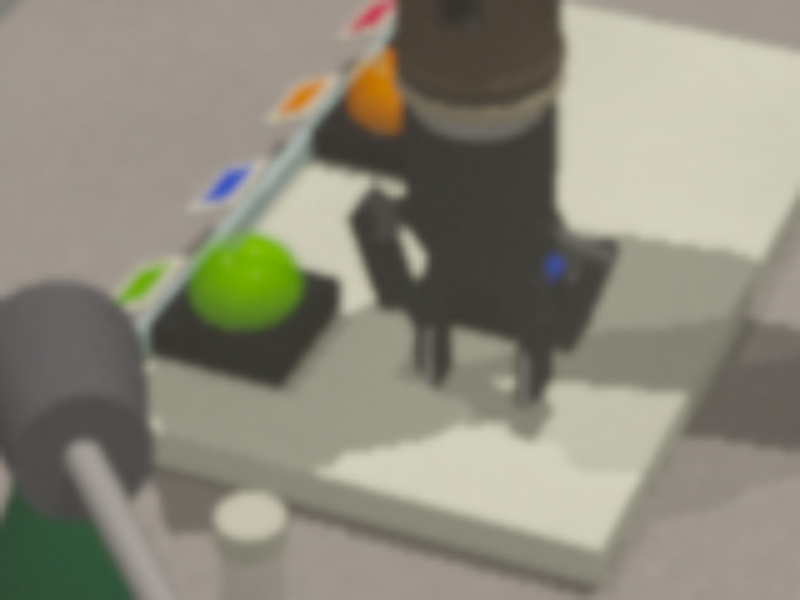

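Emit:
arm_command --targets '[[[0.36,0,-0.4],[0.12,0.18,0],0.5],[[0.36,0,-0.4],[0.12,0.18,0],0.5],[[0.36,0,-0.4],[0.12,0.18,0],0.5],[[0.36,0,-0.4],[0.12,0.18,0],0.5]]'

```text
clock: 2.97
tool_pos: [0.5278, 0.1507, 0.0592]
ee_rot: [[1.0, -0.015, 0.001], [-0.015, -1.0, -0.0], [0.001, 0.0, -1.0]]
ft_force: [0.6, -0.4, -0.0]
gripper_width: 0.501
```

```bash
python3 -c "
from h import *
plan([.527,.160,.055],-.7)
from bench import r
print(r.read_state()['qd'].round(3))
"
```

```text
t 2.9667 pos [527.8 150.7  59.2] yaw -0.87 F [ 0.6 -0.4 -0. ] w 0.501
shift [-0.032 -0.31   0.141] turn [ 0.001 -0.006 -0.028]
[-0.007  0.015  0.001  0.006  0.002 -0.002 -0.004]
```

Emit:
arm_command --targets '[[[-0.02,0.2,0.12],[0,0,0],0.5],[[-0.02,0.5,0.12],[0,0,0],0.5],[[-0.02,0.75,0.12],[0,0,0],0.5],[[-0.02,0.85,0.12],[0,0,0],0.5],[[-0.02,0.92,0.12],[0,0,0],0.5],[[-0.02,1.0,0.12],[0,0,0],0.5],[[-0.02,1.08,0.12],[0,0,0],0.5],[[-0.02,1.15,0.12],[0,0,0],0.5],[[-0.02,1.2,0.12],[0,0,0],0.5],[[-0.02,1.2,0.12],[0,0,0],0.5]]'

```text
clock: 3.8
tool_pos: [0.5267, 0.1144, 0.0557]
ee_rot: [[1.0, -0.015, 0.001], [-0.015, -1.0, -0.0], [0.001, 0.0, -1.0]]
ft_force: [0.5, 0.0, -1.4]
gripper_width: 0.499
```

```bash
python3 -c "
from h import *
plan([.527,.105,.055],-.7)
from bench import r
c=r.read_camera('top');cv2.imwrite('pics/t3.png',cv2.resize(c['frame'][165:275,225:355],None,fx=6,fy=6,interpolation=2)[:600])
"
```

```text
t 3.8 pos [526.7 114.4  55.7] yaw -0.88 F [ 0.5  0.  -1.4] w 0.499
shift [0.014 0.314 0.022] turn [ 0.002 -0.007 -0.029]
```

View pics/t3.png

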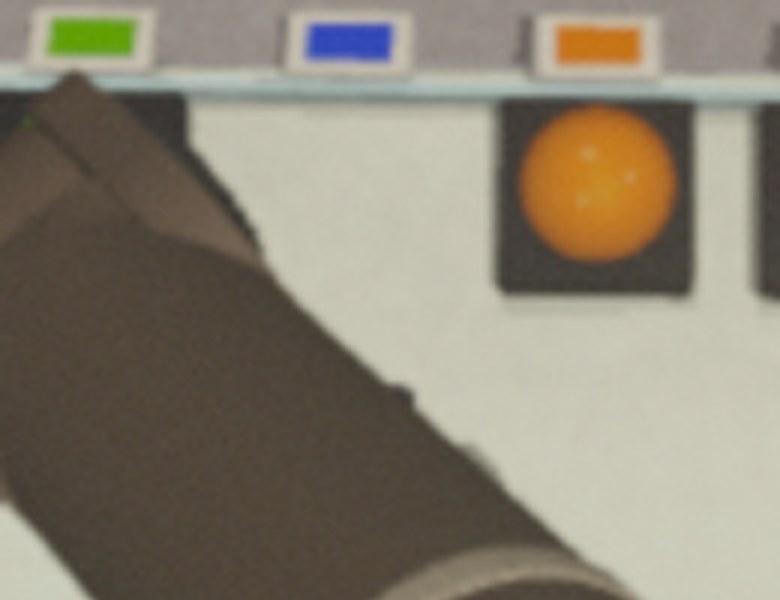

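Emit:
arm_command --targets '[[[0,0.06,0],[0,0,0],0.5],[[0,0.12,0],[0,0,0],0.5],[[0,0.18,0],[0,0,0],0.5],[[0,0.24,0],[0,0,0],0.5],[[0,0.28,0],[0,0,0],0.5],[[0,0.28,0],[0,0,0],0.5]]'

```text
clock: 4.35
tool_pos: [0.5267, 0.1057, 0.0557]
ee_rot: [[1.0, -0.016, 0.001], [-0.016, -1.0, -0.001], [0.001, 0.001, -1.0]]
ft_force: [1.4, 1.7, -0.3]
gripper_width: 0.501
```

Emit:
arm_command --targets '[[[0,-0.3,0],[0,0,0],0.5],[[0,-1.0,-0.3],[0,0,0],0.5],[[0,-1.5,-1.3],[0,0,0],0.5],[[0,-1.5,-2.6],[0,0,0],0.5],[[0,-1.5,-3.5],[0,0,0],0.5],[[0,-1.5,-3.8],[0,0,0],0.5],[[0,-1.5,-3.8],[0,0,0],0.5]]'

```text
clock: 4.93
tool_pos: [0.5286, 0.1515, 0.1723]
ee_rot: [[1.0, -0.016, 0.005], [-0.016, -1.0, -0.0], [0.005, 0.0, -1.0]]
ft_force: [1.0, 0.0, -0.7]
gripper_width: 0.5
```

```bash
python3 -c "
from h import *
plan([.42,.056,.17],-90.7)
from bench import r
c=r.read_camera('wrist');np.savez('w4.npz',**c);cv2.imwrite('pics/w4.png',c['frame'])
"
```

```text
t 4.9333 pos [528.6 151.5 172.3] yaw -0.9 F [ 1.   0.  -0.7] w 0.5
shift [-3.57   3.239  0.057] turn [-0.04  -0.041 14.966]
```

View pics/w4.png

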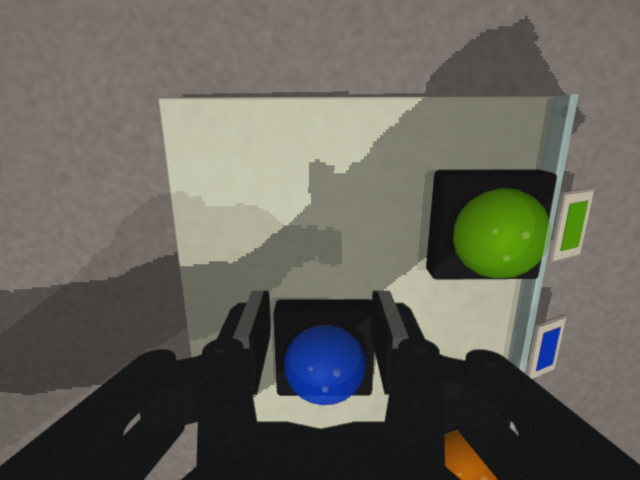

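```bash
python3 -c "
from h import *
c=np.load('w4.npz');f=cv2.imread('pics/w4.png')
cv2.imwrite('pics/w4c.png',cv2.resize(f[150:400,260:580],None,fx=2.5,fy=2.5,interpolation=2)[:600])
for n,p,z in [('BL rear',(275,300),.054),('BL front',(371,299),.054),('gr rear L',(434,170),.054),('gr rear R',(428,278),.054),('gr fr L',(555,170),.054),('gr fr R',(547,278),.054)]: print(n,(unproj(c,p,z)*1000).round(1))
"
```

```text
BL rear [495.9 105.1  54. ]
BL front [564.9 104.6  54. ]
gr rear L [603.3 196.1  54. ]
gr rear R [604.8 120.2  54. ]
gr fr L [681.5 194.7  54. ]
gr fr R [689.1 118.6  54. ]
```

View pics/w4c.png

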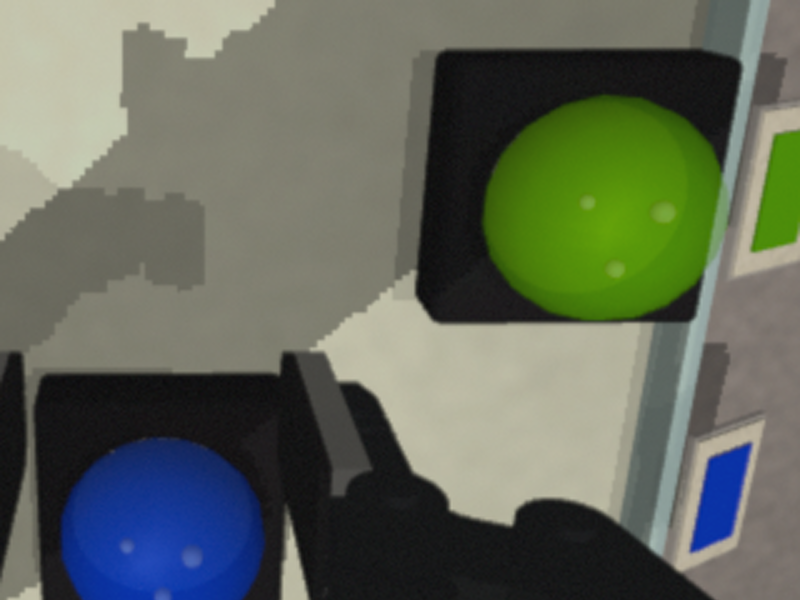

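Emit:
arm_command --targets '[[[-3,3.2,0],[0,0,15],0.5],[[-3,3.2,0],[0,0,15],0.5],[[-3,3.2,0],[0,0,15],0.5],[[-3,3.2,0],[0,0,15],0.5],[[-3,3.2,0],[0,0,15],0.5],[[-3,3.2,0],[0,0,15],0.5],[[-3,3.2,0],[0,0,15],0.5],[[-3,3.2,0],[0,0,15],0.5],[[-3,3.2,0],[0,0,15],0.5],[[-3,3.2,0],[0,0,15],0.5]]'

```text
clock: 5.82
tool_pos: [0.435, 0.0555, 0.1683]
ee_rot: [[0.294, -0.956, -0.001], [-0.956, -0.294, -0.001], [0.001, 0.001, -1.0]]
ft_force: [0.6, -1.3, 0.0]
gripper_width: 0.497
```

```bash
python3 -c "
from h import *
from bench import r
plan([.44,.0565,.172],-90.7)
print(r.read_state()['joints'])"
```

```text
t 5.8167 pos [435.   55.5 168.3] yaw -72.91 F [ 0.6 -1.3  0. ] w 0.497
shift [ 0.018 -0.169 -0.123] turn [ 0.011 -0.012  2.965]
[ 0.16254757  0.23113407 -0.45532166  2.09699396  0.13683973  0.84230988
 -1.64628751]
```

Emit:
arm_command --targets '[[[0.02,-0.17,-0.1],[0,0,2.97],0.5],[[0.02,-0.17,-0.1],[0,0,2.97],0.5],[[0.02,-0.17,-0.1],[0,0,2.97],0.5],[[0.02,-0.17,-0.1],[0,0,2.97],0.5],[[0.02,-0.17,-0.1],[0,0,2.97],0.5]]'

```text
clock: 6.23
tool_pos: [0.4392, 0.0562, 0.17]
ee_rot: [[-0.01, -1.0, -0.004], [-1.0, 0.01, -0.002], [0.002, 0.004, -1.0]]
ft_force: [0.7, 0.5, 0.6]
gripper_width: 0.5
```

```bash
python3 -c "
from h import *
from bench import r
plan([.44,.0565,.0555],-90.7)
c=r.read_camera('wrist');np.savez('w5.npz',**c);cv2.imwrite('pics/w5.png',c['frame'])
c=r.read_camera('top');np.savez('t5.npz',**c);cv2.imwrite('pics/t5.png',cv2.resize(c['frame'][165:275,225:355],None,fx=6,fy=6,interpolation=2)[:600])
"
```

```text
t 6.2333 pos [439.2  56.2 170. ] yaw -90.6 F [0.7 0.5 0.6] w 0.5
shift [-0.019 -0.042  3.816] turn [ 0.034 -0.019  0.017]
```

View pics/w5.png

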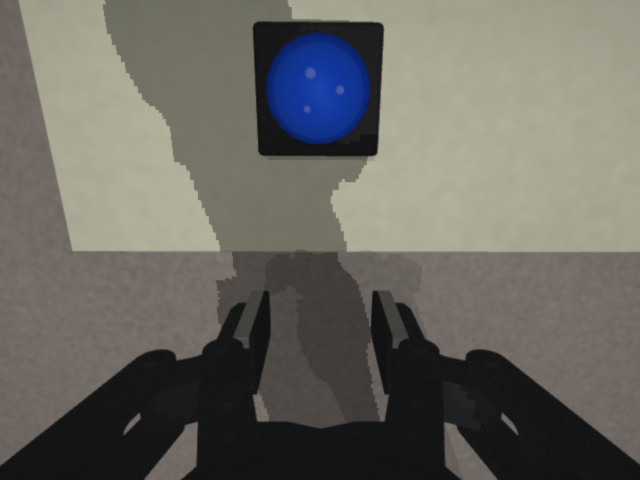

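View pics/t5.png

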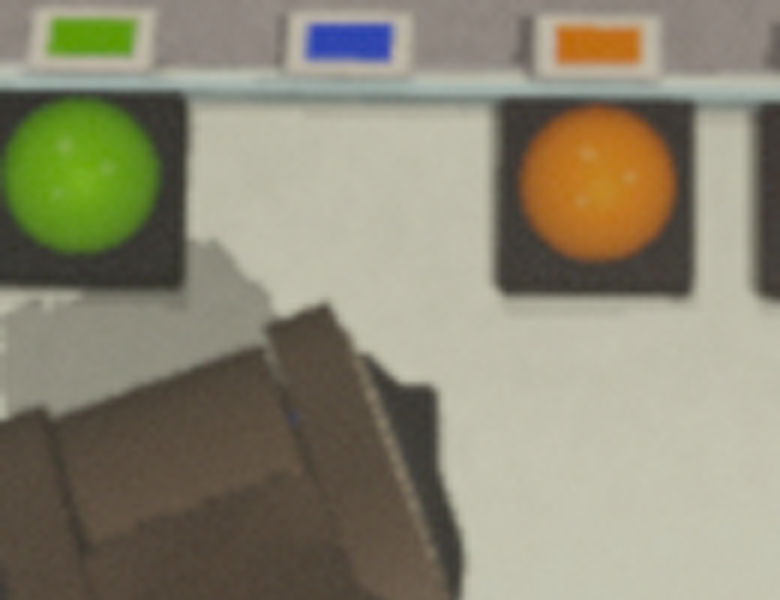

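```bash
python3 -c "
from h import *
c=np.load('w5.npz')
print(-c['R'].T@c['t'],c['R'].round(3))
for n,p,z in [('FL',(253,23),.054),('FR',(383,23),.054),('RR',(376,155),.03),('RL',(261,155),.03),('RR',(376,155),.054),('dome',(318,88),.066),('step rear L',(72,251),.03),('step R',(640,251),.03)]: print(n,(unproj(c,p,z)*1000).round(1))
c=np.load('t5.npz')
print(unproj(c,(225+(437)/6-.4,165+387/6-.4),.054))
"
```

```text
[0.51739865 0.05653875 0.29310133] [[-0.011 -1.     0.002]
 [-0.952  0.012  0.307]
 [-0.307  0.001 -0.952]]
FL [567.7  93.7  54. ]
FR [566.9  19.8  54. ]
RR [490.8  17.7  30. ]
RL [491.7  97.3  30. ]
RR [493.2  21.2  54. ]
dome [532.1  57.2  66. ]
step rear L [422.8 243.   30. ]
step R [ 417.6 -183.3   30. ]
[0.56438372 0.01781118 0.054     ]
```

Run:
```python
from h import *
from scipy.optimize import least_squares
cs=[np.load('top0.npz'),np.load('side0.npz')]
def blobs(f):
    hsv=cv2.cvtColor(f,cv2.COLOR_BGR2HSV); out={}
    for n,(lo,hi) in dict(green=(35,70),blue=(105,130),amber=(8,22),rose=(165,179)).items():
        m=((hsv[...,0]>=lo)&(hsv[...,0]<=hi)&(hsv[...,1]>120)&(hsv[...,2]>70)).astype(np.uint8)
        k,l,st,ce=cv2.connectedComponentsWithStats(m)
        out[n]=[(ce[i].round(2),st[i][4]) for i in range(1,k) if 10<st[i][4]<1500 and 160<ce[i][0]<420 and 150<ce[i][1]<330]
    return out
b=[blobs(c['frame']) for c in cs]
for x in b:
    for k,v in x.items(): print(k,v)
for n in b[0]:
    T=[min(x[n],key=lambda q:q[1])[0] for x in b]
    s=least_squares(lambda X:np.r_[proj(cs[0],X)-T[0],proj(cs[1],X)-T[1]],[.7,0,.04])
    print(n,(s.x*1000).round(1),s.fun.round(2))
```

```text
green [(array([239.82, 170.55]), np.int32(80)), (array([237.83, 193.72]), np.int32(530))]
blue [(array([283.21, 171.21]), np.int32(70)), (array([272.64, 244.22]), np.int32(492))]
amber [(array([324.23, 172.2 ]), np.int32(88)), (array([324.17, 195.14]), np.int32(548))]
rose [(array([367.27, 172.58]), np.int32(81)), (array([368.44, 195.73]), np.int32(514))]
green [(array([258.85, 256.25]), np.int32(327)), (array([237.72, 256.52]), np.int32(25))]
blue [(array([312.45, 248.18]), np.int32(251))]
amber [(array([289.57, 217.9 ]), np.int32(293)), (array([269.86, 218.95]), np.int32(21))]
rose [(array([302.91, 201.42]), np.int32(210))]
green [706.5 154.   44.3] [-0.14 -0.56  0.61  0.21]
blue [638.1  36.4  43.7] [  6.57  27.45 -32.02  -9.34]
amber [703.1 -43.2  45. ] [-0.16 -0.64  0.77  0.24]
rose [ 676.6 -146.3   64. ] [  1.88   7.86 -10.11  -2.94]
```

Emit:
arm_command --targets '[[[0,0,0.8],[0,0,0],0.5],[[0,0,1.8],[0,0,0],0.5],[[0,0,2.6],[0,0,0],0.5],[[0,0,3.2],[0,0,0],0.5],[[0,0,3.5],[0,0,0],0.5],[[0,0,3.6],[0,0,0],0.5],[[0,0,3.7],[0,0,0],0.5],[[0,0,3.8],[0,0,0],0.5],[[0,0,3.8],[0,0,0],0.5]]'

```text
clock: 7.08
tool_pos: [0.4396, 0.0561, 0.0569]
ee_rot: [[-0.01, -1.0, -0.002], [-1.0, 0.01, -0.002], [0.002, 0.002, -1.0]]
ft_force: [-0.5, -0.2, 0.2]
gripper_width: 0.496
```

```bash
python3 -c "
from h import *
plan([.56,.055,.0555],-90.7)"
```

```text
t 7.0833 pos [439.6  56.1  56.9] yaw -90.59 F [-0.5 -0.2  0.2] w 0.496
shift [-4.000e-03 -4.013e+00  3.900e-02] turn [ 0.015 -0.015  0.018]
```

Emit:
arm_command --targets '[[[0,-0.3,0.03],[0,0,0],0.5],[[0,-0.7,0.03],[0,0,0],0.5],[[0,-1.0,0.03],[0,0,0],0.5],[[0,-1.15,0.03],[0,0,0],0.5],[[0,-1.25,0.03],[0,0,0],0.5],[[0,-1.35,0.03],[0,0,0],0.5],[[0,-1.45,0.03],[0,0,0],0.5],[[0,-1.6,0.03],[0,0,0],0.5],[[0,-1.75,0.03],[0,0,0],0.5],[[0,-1.9,0.03],[0,0,0],0.5]]'

```text
clock: 7.92
tool_pos: [0.496, 0.0555, 0.0557]
ee_rot: [[-0.01, -1.0, -0.003], [-1.0, 0.01, -0.002], [0.002, 0.003, -1.0]]
ft_force: [-2.5, -0.2, 0.0]
gripper_width: 0.497
```

Emit:
arm_command --targets '[[[0,-0.15,0],[0,0,0],0.5],[[0,-0.3,0],[0,0,0],0.5],[[0,-0.45,0],[0,0,0],0.5],[[0,-0.6,0],[0,0,0],0.5],[[0,-0.75,0],[0,0,0],0.5],[[0,-0.9,0],[0,0,0],0.5],[[0,-1.05,0],[0,0,0],0.5],[[0,-1.2,0],[0,0,0],0.5],[[0,-1.25,0],[0,0,0],0.5],[[0,-1.25,0],[0,0,0],0.5]]'

```text
clock: 8.75
tool_pos: [0.5345, 0.0552, 0.0556]
ee_rot: [[-0.01, -1.0, -0.002], [-1.0, 0.01, -0.002], [0.002, 0.002, -1.0]]
ft_force: [0.0, 0.3, 0.4]
gripper_width: 0.5
```

```bash
python3 -c "
from h import *
from bench import r
plan([.56,.055,.0555],-90.7)
c=r.read_camera('wrist');np.savez('w6.npz',**c);cv2.imwrite('pics/w6.png',c['frame'])
c=r.read_camera('top');np.savez('t6.npz',**c);cv2.imwrite('pics/t6.png',cv2.resize(c['frame'][165:275,225:355],None,fx=6,fy=6,interpolation=2)[:600])
"
```

```text
t 8.75 pos [534.5  55.2  55.6] yaw -90.58 F [0.  0.3 0.4] w 0.5
shift [-0.003 -0.85   0.002] turn [ 0.017 -0.015  0.02 ]
```

View pics/w6.png

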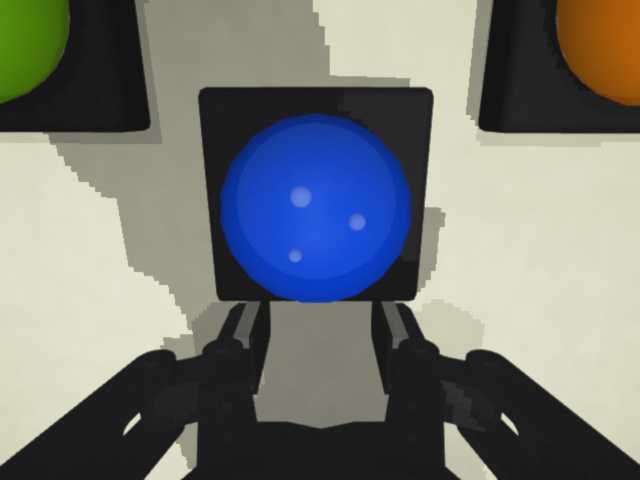

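View pics/t6.png

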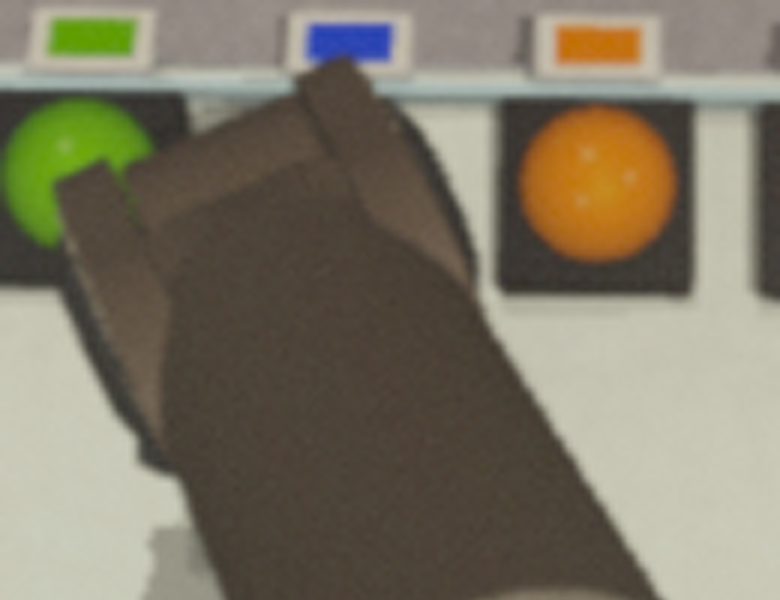

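```bash
python3 -c "
from h import *
c=np.load('w6.npz')
for n,p,z in [('FL',(199,88),.054),('FR',(433,88),.054),('RR',(415,300),.054),('RL',(218,300),.054),('gr RR',(150,131),.03),('am RL',(479,131),.03)]: print(n,(unproj(c,p,z)*1000).round(1))
"
```

```text
FL [621.3  93.   54. ]
FR [620.5  20.   54. ]
RR [547.   20.8  54. ]
RL [547.9  94.   54. ]
gr RR [607.8 120.6  30. ]
am RL [606.4  -5.7  30. ]
```

Emit:
arm_command --targets '[[[0,-0.12,0],[0,0,0],0.5],[[0,-0.25,0],[0,0,0],0.5],[[0.01,-0.38,0],[0,0,0],0.5],[[0.01,-0.5,0],[0,0,0],0.5],[[0.01,-0.62,0],[0,0,0],0.5],[[0.02,-0.74,0],[0,0,0],0.5],[[0.02,-0.86,0],[0,0,0],0.5],[[0.02,-0.95,0],[0,0,0],0.5],[[0.02,-1.0,0],[0,0,0],0.5],[[0.02,-1.0,0],[0,0,0],0.5]]'

```text
clock: 9.68
tool_pos: [0.5648, 0.0542, 0.0557]
ee_rot: [[-0.01, -1.0, -0.001], [-1.0, 0.01, -0.001], [0.002, 0.001, -1.0]]
ft_force: [-1.8, 0.5, 1.2]
gripper_width: 0.501
```

```bash
python3 -c "
from h import *
from bench import r
plan([.5935,.055,.0555],-90.7)
c=r.read_camera('wrist');np.savez('w7.npz',**c);cv2.imwrite('pics/w7.png',c['frame'])
"
```

```text
t 9.6833 pos [564.8  54.2  55.7] yaw -90.58 F [-1.8  0.5  1.2] w 0.501
shift [-0.036 -0.956  0.004] turn [ 0.01  -0.014  0.019]
```

View pics/w7.png

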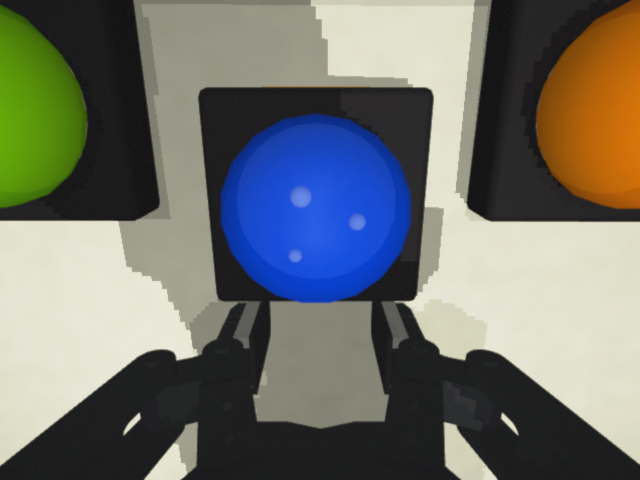

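Emit:
arm_command --targets '[[[0,-0.12,0],[0,0,0.02],0.5],[[0,-0.25,0],[0,0,0.02],0.5],[[0,-0.37,0],[0,0,0.02],0.5],[[0,-0.48,0],[0,0,0.02],0.5],[[0,-0.58,0],[0,0,0.02],0.5],[[0,-0.66,0],[0,0,0.02],0.5],[[0,-0.73,0],[0,0,0.02],0.5],[[0,-0.78,0],[0,0,0.02],0.5],[[0,-0.8,0],[0,0,0.02],0.5],[[0,-0.8,0],[0,0,0.02],0.5]]'

```text
clock: 10.57
tool_pos: [0.5891, 0.054, 0.0557]
ee_rot: [[-0.012, -1.0, -0.0], [-1.0, 0.012, -0.001], [0.001, 0.0, -1.0]]
ft_force: [-2.1, 0.5, -1.6]
gripper_width: 0.497
```

```bash
python3 -c "
from h import *
from bench import r
plan([.5935,.0535,.0555],-90.7)
c=r.read_camera('wrist');np.savez('w8.npz',**c);cv2.imwrite('pics/w8.png',c['frame'])
c=r.read_camera('side');cv2.imwrite('pics/s8.png',cv2.resize(c['frame'][180:280,215:335],None,fx=6,fy=6,interpolation=2))
"
```

```text
t 10.5667 pos [589.1  54.   55.7] yaw -90.7 F [-2.1  0.5 -1.6] w 0.497
shift [ 0.014 -0.145  0.006] turn [ 0.002 -0.013 -0.001]
```

View pics/w8.png

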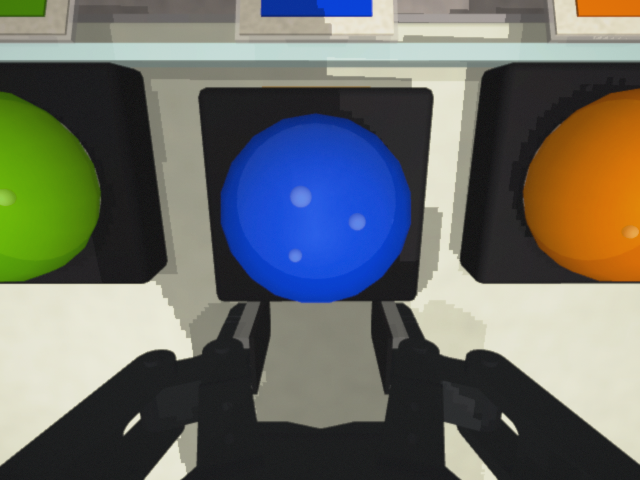

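View pics/s8.png

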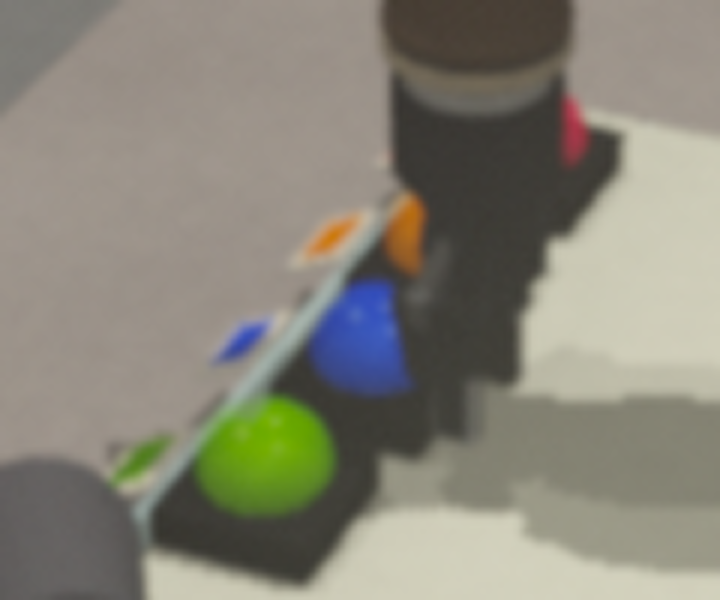

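```bash
python3 -c "
from h import *
c=np.load('w8.npz')
for n,p,z in [('FL',(199,88),.054),('FR',(433,88),.054),('RR',(415,300),.054),('RL',(218,300),.054),('gr RR',(160,283),.054),('am RL',(468,283),.054),('gr F',(110,63),.054),('am F',(510,63),.054),('lip b',(316,61),.048),('lip shadow',(316,80),.03),('sw L',(261,5),.0445),('sw R',(373,5),.0445),('cardL',(237,37),.04),('cardR',(398,37),.04)]: print(n,(unproj(c,p,z)*1000).round(1))
"
```

```text
FL [676.   91.7  54. ]
FR [675.   18.6  54. ]
RR [601.5  19.6  54. ]
RL [602.6  92.8  54. ]
gr RR [609.8 113.4  54. ]
am RL [6.082e+02 6.000e-01 5.400e+01]
gr F [683.5 118.1  54. ]
am F [681.9  -4.4  54. ]
lip b [684.   55.1  48. ]
lip shadow [679.9  55.3  30. ]
sw L [700.8  72.2  44.5]
sw R [700.4  36.8  44.5]
cardL [692.7  81.4  40. ]
cardR [692.   27.6  40. ]
```

Emit:
arm_command --targets '[[[0,-0.05,0],[0,0,0],0.5],[[0,-0.1,0],[0,0,0],0.5],[[0,-0.14,0],[0,0,0],0.5],[[0,-0.17,0],[0,0,0],0.5],[[0,-0.19,0],[0,0,0],0.5],[[0,-0.19,0],[0,0,0],0.5]]'

```text
clock: 11.17
tool_pos: [0.5949, 0.0539, 0.0557]
ee_rot: [[-0.012, -1.0, -0.0], [-1.0, 0.012, -0.001], [0.001, 0.0, -1.0]]
ft_force: [-1.8, -0.6, 0.1]
gripper_width: 0.497
```

Emit:
arm_command --targets '[[[0,-0.02,0],[0,0,0],0.5],[[0,-0.03,0],[0,0,0],0.5]]'

```text
clock: 11.33
tool_pos: [0.5958, 0.0539, 0.0557]
ee_rot: [[-0.012, -1.0, -0.0], [-1.0, 0.012, -0.001], [0.001, -0.0, -1.0]]
ft_force: [-1.8, -0.4, 0.5]
gripper_width: 0.5
```

```bash
python3 -c "
from h import *
from bench import r
plan([.5935,.0535,.0555],-90.7)
c=r.read_camera('wrist');np.savez('w9.npz',**c);cv2.imwrite('pics/w9.png',c['frame'])
"
```

```text
t 11.3333 pos [595.8  53.9  55.7] yaw -90.71 F [-1.8 -0.4  0.5] w 0.5
shift [0.014 0.078 0.008] turn [-0.    -0.013 -0.001]
```

View pics/w9.png

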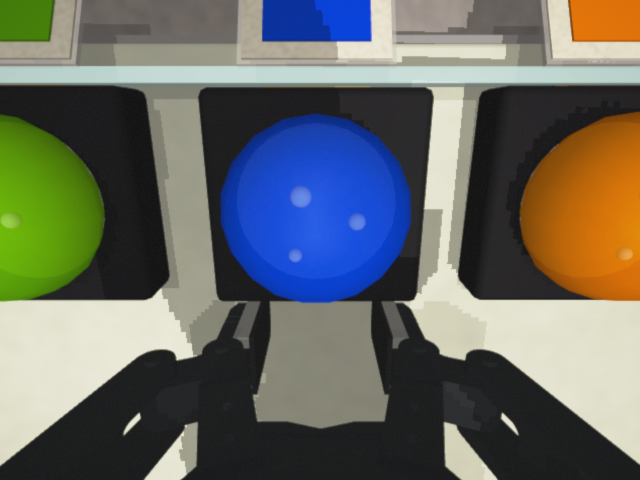

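Emit:
arm_command --targets '[[[0,-0.015,0],[0,0,0],0.5],[[0,-0.02,0],[0,0,0],0.5],[[0,-0.02,0],[0,0,0],0.5]]'

```text
clock: 11.63
tool_pos: [0.5966, 0.0539, 0.0557]
ee_rot: [[-0.012, -1.0, 0.0], [-1.0, 0.012, -0.001], [0.001, -0.0, -1.0]]
ft_force: [-2.8, -0.6, 0.3]
gripper_width: 0.501
```

Emit:
arm_command --targets '[[[0,-0.015,0],[0,0,0],0.5],[[0,-0.02,0],[0,0,0],0.5],[[0,-0.02,0],[0,0,0],0.5]]'

```text
clock: 11.88
tool_pos: [0.5973, 0.0539, 0.0557]
ee_rot: [[-0.012, -1.0, 0.0], [-1.0, 0.012, -0.001], [0.001, -0.0, -1.0]]
ft_force: [-3.3, -0.1, 0.1]
gripper_width: 0.498
```

Emit:
arm_command --targets '[[[0,-0.015,0],[0,0,0],0.5],[[0,-0.02,0],[0,0,0],0.5],[[0,-0.02,0],[0,0,0],0.5]]'

```text
clock: 12.13
tool_pos: [0.5974, 0.0539, 0.0557]
ee_rot: [[-0.012, -1.0, -0.001], [-1.0, 0.012, -0.001], [0.001, 0.001, -1.0]]
ft_force: [-4.3, -0.4, 1.8]
gripper_width: 0.503
```

```bash
python3 -c "
from h import *
from bench import r
plan([.5935,.0535,.0555],-90.7)
c=r.read_camera('wrist');np.savez('w10.npz',**c);cv2.imwrite('pics/w10.png',cv2.resize(c['frame'][50:170,120:520],None,fx=2,fy=4,interpolation=2))
"
```

```text
t 12.1333 pos [597.4  53.9  55.7] yaw -90.7 F [-4.3 -0.4  1.8] w 0.503
shift [0.015 0.13  0.008] turn [ 0.006 -0.014 -0.   ]
```

View pics/w10.png

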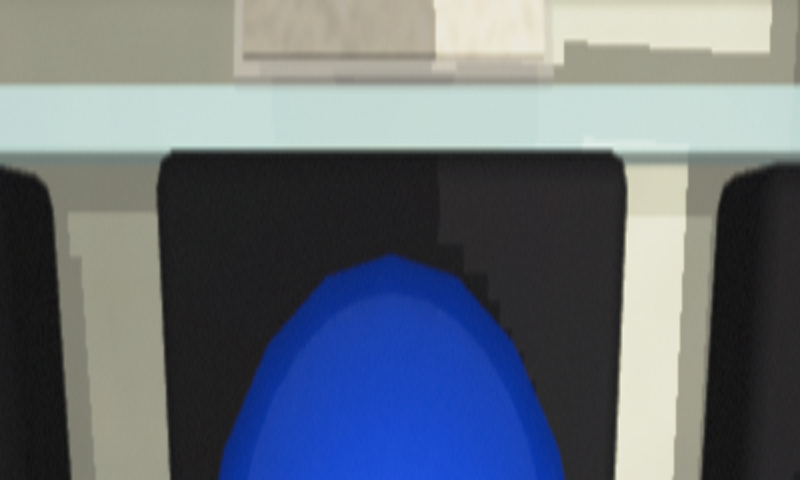

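Emit:
arm_command --targets '[[[0,0.2,0],[0,0,0],0.5],[[0,0.6,0],[0,0,0],0.5],[[0,1.2,0],[0,0,0],0.5],[[0,1.8,0],[0,0,0],0.5],[[0,2.4,-0.5],[0,0,0],0.5],[[0,2.6,-1.5],[0,0,0],0.5],[[0,2.6,-2.7],[0,0,0],0.5],[[0,2.6,-4],[0,0,0],0.5],[[0,2.6,-5],[0,0,0],0.5],[[0,2.6,-5.5],[0,0,0],0.5]]'

```text
clock: 13.02
tool_pos: [0.5217, 0.0556, 0.2256]
ee_rot: [[-0.012, -1.0, 0.007], [-1.0, 0.012, -0.001], [0.001, -0.007, -1.0]]
ft_force: [1.0, 0.4, 0.1]
gripper_width: 0.502
```

Emit:
arm_command --targets '[[[6,2,0],[0,0,0],0.5],[[6,2,0],[0,0,0],0.5],[[6,2,0],[0,0,0],0.5],[[6,2,0],[0,0,0],0.5],[[6,2,0],[0,0,0],0.5],[[6,2,0],[0,0,0],0.5],[[6,2,0],[0,0,0],0.5],[[6,2,0],[0,0,0],0.5]]'

```text
clock: 13.68
tool_pos: [0.4602, -0.1229, 0.2256]
ee_rot: [[-0.012, -1.0, 0.009], [-1.0, 0.012, -0.001], [0.001, -0.009, -1.0]]
ft_force: [-0.9, 0.4, 0.6]
gripper_width: 0.502
```

```bash
python3 -c "
from h import *
from bench import r
plan([.5935,.0535,.0555],-90.7)
c=r.read_camera('top');np.savez('t11.npz',**c);cv2.imwrite('pics/t11.png',cv2.resize(c['frame'][160:235,195:395],None,fx=4,fy=4,interpolation=2))
c=r.read_camera('side');cv2.imwrite('pics/s11.png',c['frame'])
"
```

```text
t 13.6833 pos [ 460.2 -122.9  225.6] yaw -90.68 F [-0.9  0.4  0.6] w 0.502
shift [-5.936 -4.322  5.708] turn [-0.088 -0.005  0.004]
```

View pics/t11.png

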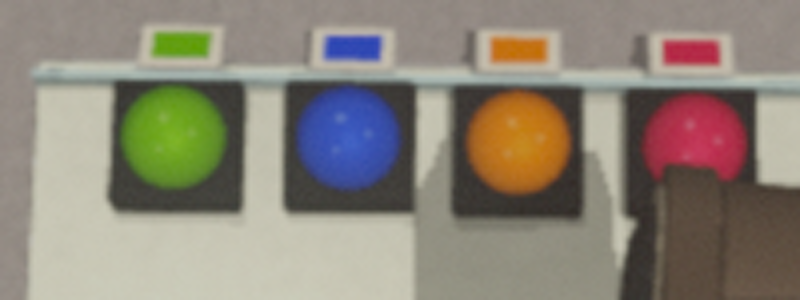

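View pics/s11.png

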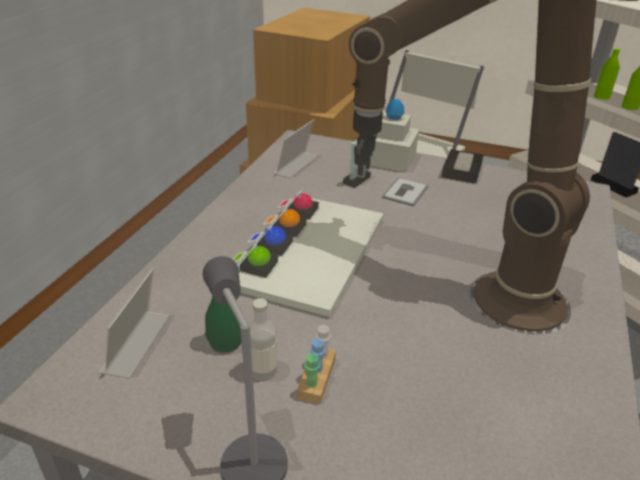

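Emit:
arm_command --targets '[[[0,0,0],[0,0,0],0.5],[[0,0,0],[0,0,0],0.5],[[0,0,0],[0,0,0],0.5]]'

```text
clock: 14.03
tool_pos: [0.4605, -0.1214, 0.2253]
ee_rot: [[-0.008, -1.0, 0.008], [-1.0, 0.008, -0.0], [0.0, -0.008, -1.0]]
ft_force: [-0.3, 0.2, 0.7]
gripper_width: 0.498
```

```bash
python3 -c "
from bench import r
r.close_job();print(r.read_state()['clock'])"
```

```text
the job is handed in; nothing more can be done
the job is handed in; nothing more can be done
```

The blue paperweight now stands in the empty place in the row, flush against the clear lip and centred behind the blue ticket. I pushed it about 17 mm sideways on its left face, then about 116 mm forward on its rear face. Both pushes used the half-open fingers on the black base only. I handed the job in at about 14 s.

**Position:** In the last wrist close-up, the base and the blue ticket card were both centred on pixel column 392. The base's front edge was parallel to the lip. It stopped moving as the push force rose to about 4 N, so it is touching the lip, about 1 mm further forward than its neighbours.

**After retreating:** The top view agreed on the centring to within about 0.5 mm. The other exhibits looked unmoved in the final top and side views; the arm partly hid the rose weight and the award. The hand was clear and the wrist force was near zero.

**One slip:** On the first descent I came down too far and the fingertips pressed on the bare step. The wrist force read about 50 N (limit 120 N) at the end of that move. I backed off at once and nothing was disturbed.

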